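# Fill the lit watch box and switch on its light

## Task

Fit the two L-shaped watch inserts together into the recess of the black watch box so that both lie flat on its floor, setting them down rather than dropping them. Then switch on the box's light by pressing the red bar hidden under the front lip fully up from below. Leave the toy car, the cup and the opera glasses where they stand.

Things in the scene. Friction and masses are not known exactly. Their poses are not given: they have to be found in the camera images.
- well (a point): Centre of the floor of the felt-lined recess in the top of the fixed black watch box, 102 mm above the counter. x points to the back of the box (away from the front lip, to the lid), y left, z up. The recess is 97 mm (x) by 142 mm (y), 12 mm deep, with upright walls; the two nested L plates (90 by 135 mm, either mirror way) fill it level with the box's top.
- lip_edge (a point): Middle of the lower front edge of the lip, 90 mm above the counter and 77.5 mm in front of the recess centre; same axes. The lip is the front of the box's top: 210 mm wide (y), 24 mm thick (90 to 114 mm up), overhanging the box's front face below it by 50 mm. The space under it is open down to the counter.
- lid_hinge (a point): Middle of the hinge of the glass lid, on the box's top 149.5 mm behind the recess centre; same axes. The lid (210 mm wide, 216 mm long) is fixed raised and leans 35 degrees back from upright, away from the recess. The box's top is 230 mm deep, 114 mm up, flat between recess and hinge.
- bar_centre (a point): Centre of the red switch bar under the lip: level, 22 mm diameter, 56 mm long, along y, parallel to the lip's edge, its axis 13 mm behind that edge and, when off, 20 mm below the lip's underside (70 mm above the counter). Anywhere up to 55 mm left or right of the lip's middle; a white 16 mm dot on top of the lip is straight above it. x to the box's back, z up. It moves straight up only.
- light_bar (a joint): Upward travel of the switch bar in m: 0 to 0.002 at the start (off), 0.012 fully up (on). It takes about 3 N to move, has no spring and stays where it is left.
- cream_insert_cushion (a point): Cream insert with a gold watch, 0.14 to 0.28 kg. This point is the centre of its watch cushion, a block 52 mm long (x), 30 mm wide (y, grip across) and 42 mm high that stands on a flat L-shaped plate 12 mm thick. The point is 36 mm above the plate's underside, 18 mm below the cushion's top; the watch on it adds 7 mm.
- cream_insert: The cream insert's L plate: 90 by 90 mm, both legs 45 mm wide. Origin on the underside straight below the cushion's centre, same axes. The L's outer corner is at x = y = -29.5 mm; one leg runs along +x to x = 60.5 (y from -29.5 to 15.5), the other along +y to y = 60.5 (x from -29.5 to 15.5). Plate top at z = 12 mm.
- blue_insert_cushion (a point): Blue insert with a steel watch, same shape, 0.14 to 0.28 kg. This point is the centre of its watch cushion, a block 52 mm long (x), 30 mm wide (y, grip across) and 42 mm high that stands on a flat L-shaped plate 12 mm thick. The point is 36 mm above the plate's underside, 18 mm below the cushion's top; the watch on it adds 7 mm.
- blue_insert: The blue insert's L plate: 90 by 90 mm, both legs 45 mm wide. Origin on the underside straight below the cushion's centre, same axes. The L's outer corner is at x = y = -29.5 mm; one leg runs along +x to x = 60.5 (y from -29.5 to 15.5), the other along +y to y = 60.5 (x from -29.5 to 15.5). Plate top at z = 12 mm.
- car_centre (a point): Red tin toy car, 105 x 54 x 47 mm, 0.15 kg, loose on the counter; this point is at its middle, 22 mm up, x along it. Leave it alone.
- cup_centre (a point): Silver baby cup, 68 mm wide and 70 mm high with a handle on its +y side, 0.16 kg, loose; this point is on its axis half-way up. Leave it alone.
- glasses_centre (a point): Brass and ivory opera glasses lying on the counter between the robot and the box, about 90 x 84 x 40 mm, 0.25 kg, loose; this point is at the middle, 20 mm up, x along the barrels. Leave them alone.
Mind the look-alikes: they are no part of the job. Leave any green look-alike of the blue_insert alone. What is shaped like the cream_insert but green is not meant.

How it is judged:
By the outcome, as a careful person would: the job done as asked, in the order asked, and still so for the second after the job is handed in, with the robot touching nothing.
It also fails if it takes over 69 s, if anything falls off the work surface, if the arm or the gripper's body presses on something with over 40 N, if the wrist force passes 120 N, or if a joint passes its speed limit or range.

## Robot

A 6-joint arm with a two-finger parallel gripper is mounted at the origin on the work surface. World frame = base frame: x ahead of the robot, y to its left, z up, the work surface at z = 0. Lengths are in m, angles in rad, forces in N, time in s.
With the tool pointing down it reaches from about 0.325 to 0.85 m from the base axis. Payload 15.5 kg.
Tool frame: the origin (TCP) lies midway between the tips of the shut fingers; the grasp point (between the pads) lies 19 mm behind it (manip.grasp_offset is the distance from the TCP to the grasp point, in m); z points along the fingers, y is the line along which they close (so a half turn about z gives the same grasp; the last joint's range is limited). The gripper opens to 91 mm and grips with 3 to 60 N. Pads are 32 mm wide; open, the fingers measure 118 mm over their backs; the gripper's body (76 mm by 178 mm) begins 60 mm behind the grasp point.
Start: joints at [1.169, 0.494, 1.345, -0, 1.302, -0.096], TCP at [0.189, 0.596, 0.214] pointing down, gripper open.
Joint ranges: [-2.91, 2.91], [-0.82, 2.16], [0.22, 2.67], [-1.22, 4.37], [0.12, 2.79], [-3.08, 3.08]. Speed limits (rad/s): [1.89, 1.89, 2.57, 3.01, 3.01, 3.01].

## Interface

Orientations are given as [roll, pitch, yaw] about the fixed x, y, z axes, in that order (R = Rz(yaw) Ry(pitch) Rx(roll)).
In Python, from cell import manip gives the robot as it stands.
- The arm moves only by the tool send_rows, never from a script. Its argument "series" is a list of rows, each an object with "turn": the turn, a rotation vector about the tool's x, y, z scaled (see below), a list of three; "travel": the shift along the tool's x, y, z scaled (see below), a list of three; "hand": the opening, from 0 (shut) to 1 (fully open). In form: [{"turn": [ax, ay, az], "travel": [x, y, z], "hand": hand}, ...]. A call has 1 to 10 rows; each row shifts and turns the commanded pose from where the row before left it, along the tool's axes as they then stand; what a row does not reach is not made up. The controller multiplies each number of a shift by 30 cm and each number of a turn by 0.5 rad. A row lasts 1/10 s, in which the tool goes at most 50 mm and 8.59 degrees, less where a joint would pass 70% of its speed; a pose out of reach is approached as far as the arm can. A call with a number of a shift or a turn outside -1 to 1 is refused whole. A call with a gripper value outside its range is refused whole. The fingers move at their own pace and stop on an object; "grip_force" is the grip in N (left out, the last holds). Time passes only in rows, so rows that do not move let the fingers close. It gives the time, the measured TCP pose, the force, the opening and the grip force at its end, in the units of the state.
- manip.read_state(): the state, without advancing time (a new reading comes with each control period).
- manip.grab_frame(name): name is "side" or "top"; returns the picture (480x640x3 uint8, red, green, blue); there is no depth.
- manip.camera_info(name): a dict with "mtx" (3x3 intrinsics, pixels), "position" and "orientation" of the camera in the world. Camera axes: x right, y down, z forward; pixel columns grow to the right and rows downward; lengths in m; the calibration is good to about 2 mm. A picture is of the moment at which its call begins. camera_info takes no time and is no camera call.
- manip.close_job(): hands the job in; it is judged then, once.
The state is a dict: "time": time; "qpos": joint angles; "dq": joint speeds; "joint_torque": joint torques, N m; "eef_pos": TCP position; "tool_rot": TCP orientation; "contact_force": force on the tool from outside, world axes, zero at the start; "torque": the same for the moment, N m; "width": finger opening in m; "finger_force": force on a finger pad.
Only numpy, scipy, OpenCV 4.12 (cv2) and the standard library are available. Lean on these libraries where they do the work, as an engineer would, in place of code of your own. Each camera call takes 0.05 s, during which the arm holds its last target. There are 200 camera calls.

## Working session

There is one attempt and no reset: what is moved stays moved. The work goes in short steps, Python scripts to look and compute and a tool call to move; the robot and the scene stay as the last step left them, time stands still between calls to the robot, and variables do not carry over. Pictures are saved under pics/ and viewed, at most 10 in all, crops included, and the job is handed in when it is done.

Besides the shell and the picture viewer there is one more tool, called after "Request:" as name([rows], argument=value, ...), one row to a line, values as JSON. send_rows: Moves the arm, as the interface text tells. Shifts and turns lie within -1 to 1; 1 stands for 30 cm of shift or 0.5 rad of turn. Its arguments: {"type":"object","properties":{"series":{"type":"array"},"grip_force":{"type":"number"}},"required":["series"]}

```bash
mkdir -p pics; ls; python3 - <<'E'
from cell import manip
import cv2
for n in("top","side"):
    cv2.imwrite(f"pics/{n}0.png",manip.grab_frame(n)[:,:,::-1]); i=manip.camera_info(n); print(n,i)
s=manip.read_state();print(s,manip.grasp_offset)
E
```

```text
pics
top {'mtx': array([[607.76632002,   0.        , 327.91994958],
       [  0.        , 607.76632002, 240.60016967],
       [  0.        ,   0.        ,   1.        ]]), 'position': array([0.46071013, 0.00527853, 1.4469756 ]), 'orientation': array([-3.05262976e+00,  1.29319559e-04, -1.55781767e+00])}
side {'mtx': array([[603.65025686,   0.        , 333.03407059],
       [  0.        , 603.65025686, 247.92739047],
       [  0.        ,   0.        ,   1.        ]]), 'position': array([ 0.44273856, -0.79436074,  0.76334899]), 'orientation': array([-2.26093061,  0.00459094, -0.18894328])}
{'time': 0.1, 'qpos': array([ 1.16849674e+00,  4.94151470e-01,  1.34607774e+00, -2.23576690e-05,
        1.30250506e+00, -9.55134263e-02]), 'dq': array([ 0.00157782, -0.00065612, -0.00184354,  0.00198787,  0.00017774,
        0.00131001]), 'joint_torque': array([-1.03291916e-04, -8.80242920e+01, -3.82542872e+01,  7.10215210e-02,
        4.79268876e-02, -7.78890467e-06]), 'eef_pos': array([0.18862158, 0.595489  , 0.21337607]), 'tool_rot': array([-3.14045419e+00, -8.74209900e-05,  2.83481238e+00]), 'contact_force': array([ 0.60944407, -0.59554738, -0.59686891]), 'torque': array([-0.00810876,  0.0119485 , -0.02358114]), 'finger_force': 0.0, 'width': 0.09138818184798918} 0.0188
```

View pics/top0.png

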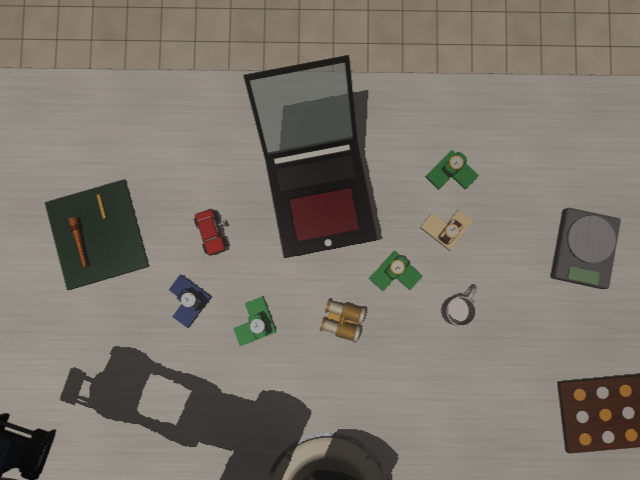

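View pics/side0.png

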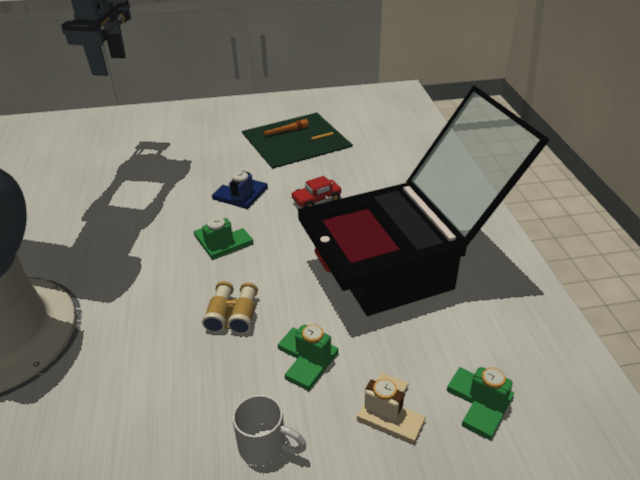

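Candidates in the top picture: blue insert (188,300), which is the only blue one. Cream insert is at (449,229), the only cream one. The green look-alikes are at (453,168), (397,270) and (257,325). The box recess is at (325,214) and the white dot at (328,242). I'll check with close crops.

```bash
python3 - <<'E'
import cv2,numpy as np
t=cv2.imread("pics/top0.png");s=cv2.imread("pics/side0.png")
c=lambda im,x,y,w=80,h=60,f=5:cv2.resize(im[y-h//2:y+h//2,x-w//2:x+w//2],(400,300),interpolation=cv2.INTER_CUBIC)
a=np.vstack([np.hstack([c(t,188,300),c(t,449,229)]),np.hstack([c(t,325,210,160,120),c(s,395,405,120,90)])])
cv2.imwrite("pics/crop0.png",a)
for n,p in(("blue",(180,300)),("blue2",(185,318)),("cream",(432,226)),("red",(325,214)),("redL",(300,220))): print(n,t[p[1],p[0]])
E
```

```text
blue [101  79  74]
blue2 [94 66 60]
cream [109 141 161]
red [32 30 74]
redL [36 34 80]
```

View pics/crop0.png

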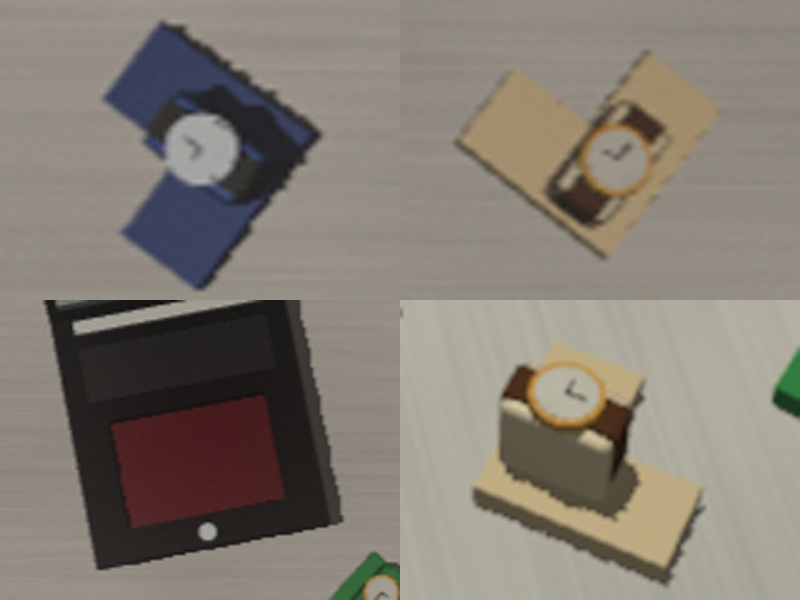

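The crops confirm it: the only blue L is at (188,300) and the only cream L at (449,229), with their straps along each cushion's x. The recess is red felt and the dot is to the right of the recess front, at about (328,242). Next I'll fit the poses.

```bash
cat > h.py <<'E'
from cell import manip
import cv2,numpy as np
from scipy.optimize import least_squares
from scipy.spatial.transform import Rotation as R
def cam(n):
    i=manip.camera_info(n); return i["mtx"],R.from_euler("xyz",i["orientation"]).as_matrix(),i["position"]
def proj(n,P):
    K,Q,p=cam(n); q=(np.atleast_2d(P)-p)@Q@K.T; return q[:,:2]/q[:,2:]
def ray(n,uv,z):
    K,Q,p=cam(n); d=Q@np.linalg.solve(K,[*uv,1]); return p+d*(z-p[2])/d[2]
def place(pose,xy,z):
    x,y,a=pose; xy=np.atleast_2d(xy); c,s=np.cos(a),np.sin(a)
    return np.c_[xy@np.array([[c,s],[-s,c]])+[x,y],np.full(len(xy),z)]
def fit(n,xy,z,uv,x0):
    r=least_squares(lambda p:(proj(n,place(p,xy,z))-uv).ravel(),x0); return r.x,np.sqrt(np.mean(r.fun**2))
L5=np.array([[-29.5,-29.5],[60.5,-29.5],[60.5,15.5],[15.5,60.5],[-29.5,60.5]])/1000
RECT=np.array([[48.5,71],[48.5,-71],[-48.5,-71],[-48.5,71]])/1000
E
python3 - <<'E'
from h import *
f=lambda c,o,s:(np.array(c)+.5)/s-.5+o
blue=f([[322,135],[162,22],[105,98],[122,232],[200,290]],[148,270],5)
cream=f([[205,253],[320,110],[250,52],[112,68],[58,140]],[409,199],5)
for n,uv,y in(("blue",blue,.3),("cream",cream,-.3)):
    best=min((fit("top",L5,.012,uv,[.45,y,a]) for a in (0,1.57,3.14,-1.57)),key=lambda r:r[1]);print(n,best)
t=cv2.imread("pics/top0.png").astype(int)
m=((t[:,:,2]>1.6*t[:,:,1])&(t[:,:,2]>45)).astype(np.uint8)[180:250,280:370]
k,l,st,_=cv2.connectedComponentsWithStats(m); i=1+np.argmax(st[1:,4]); print(st[i])
c=max(cv2.findContours((l==i).astype(np.uint8),0,1)[0],key=cv2.contourArea)
b=cv2.boxPoints(cv2.minAreaRect(c))+[280,180]; print(b)
ap=cv2.approxPolyDP(c,4,True)[:,0]+[280,180]; print(ap)
f4=f([[110,123],[265,95],[285,198],[131,227]],[245,150],2.5)
for z in(.102,.114):
    w,e=fit("top",RECT,z,f4,[.5,0,0]);print("well",z,w,e)
g=(t.min(2)>130).astype(np.uint8)[232:252,318:338]
_,_,s2,ce=cv2.connectedComponentsWithStats(g);print(s2,ce)
d=ray("top",ce[1+np.argmax(s2[1:,4])]+[318,232],.114);c,s=np.cos(w[2]),np.sin(w[2]);d=d[:2]-w[:2]
print("dot rel",c*d[0]+s*d[1],-s*d[0]+c*d[1])
for q in((-.0775,.105),(-.0775,-.105)):print(proj("top",place(w,q,.114)),proj("side",place(w,q,.114)))
print(proj("side",place(w,RECT,.114)),ray("top",(335,338),.02),ray("top",(345,300),.02))
E
```

```text
blue (array([0.44633337, 0.3217354 , 0.95146369]), np.float64(0.42250195751729364))
cream (array([ 0.61141998, -0.27659145, -0.66112025]), np.float64(0.43489212580071196))
[   9    8   70   53 2681]
[[288.35457706 199.25671577]
 [350.58123779 187.08192825]
 [358.75375366 228.8525238 ]
 [296.52709198 241.02730942]]
[[350 188]
 [290 199]
 [297 240]
 [358 229]]
well 0.102 [0.64028196 0.01694051 0.20027617] 0.4838124623100356
well 0.114 [0.63868864 0.01683572 0.20028407] 0.7090764421979058
[[  0   0  20  20 358]
 [  7   8   6   6  30]
 [  8  19   3   1   3]
 [ 14  18   6   2   9]] [[ 9.30726257  9.12569832]
 [ 9.63333333 10.36666667]
 [ 9.         19.        ]
 [16.88888889 18.33333333]]
dot rel -0.06358669628914207 0.003458070354623227
[[283.3945026 257.1433538]] [[295.7566577  208.28606053]]
[[377.19603062 239.41369626]] [[340.1031165  279.79651119]]
[[365.89248036 202.86381077]
 [401.07110551 247.79351061]
 [348.35175784 262.25341193]
 [317.16317152 214.82469435]] [ 0.36095754 -0.01228706  0.02      ] [ 0.44915095 -0.03460371  0.02      ]
```

```bash
cat >> h.py <<'E'
def go(x,y,z,yaw):
    "needed turn about tool z (scaled) and, after it, travel along tool axes (scaled), tool ending straight down"
    s=manip.read_state(); A=R.from_euler("xyz",s["tool_rot"]); B=R.from_euler("xyz",[np.pi,0,yaw])
    t=(A.inv()*B).as_rotvec()/.5; d=np.array([x,y,z])-s["eef_pos"]; v=B.inv().apply(d)/.3
    print("turn",t.round(3),"travel",v.round(4),"mm",(np.linalg.norm(d)*1000).round(),"t",s["time"],"F",s["contact_force"].round(1),"w",round(s["width"],4))
E
python3 -c "
from h import *
go(.611,-.277,.15,2.481)"
```

```text
turn [-0.002  0.     0.708] travel [-2.8962 -1.4326  0.2113] mm 971.0 t 0.1 F [ 0.6 -0.6 -0.6] w 0.0914
```

Request:
send_rows([
  {"turn":[0,0,0.236],"travel":[0,0,0],"hand":0.8},
  {"turn":[0,0,0.236],"travel":[0,0,0],"hand":0.8},
  {"turn":[0,0,0.236],"travel":[0,0,0],"hand":0.8},
  {"turn":[0,0,0],"travel":[-0.12,-0.06,0],"hand":0.8},
  {"turn":[0,0,0],"travel":[-0.12,-0.06,0],"hand":0.8},
  {"turn":[0,0,0],"travel":[-0.12,-0.06,0],"hand":0.8},
  {"turn":[0,0,0],"travel":[-0.12,-0.06,0],"hand":0.8},
  {"turn":[0,0,0],"travel":[-0.12,-0.06,0],"hand":0.8},
  {"turn":[0,0,0],"travel":[-0.12,-0.06,0],"hand":0.8},
  {"turn":[0,0,0],"travel":[-0.12,-0.06,0],"hand":0.8},
])

```text
time: 1.1
eef_pos: [0.3106, 0.3401, 0.2138]
tool_rot: [-3.141, -0.0, 2.481]
contact_force: [1.3, -0.2, -0.1]
width: 0.073
finger_force: 0.0
```

Request:
send_rows([
  {"turn":[0,0,0],"travel":[-0.12,-0.06,0],"hand":0.8},
  {"turn":[0,0,0],"travel":[-0.12,-0.06,0],"hand":0.8},
  {"turn":[0,0,0],"travel":[-0.12,-0.06,0],"hand":0.8},
  {"turn":[0,0,0],"travel":[-0.12,-0.06,0],"hand":0.8},
  {"turn":[0,0,0],"travel":[-0.12,-0.06,0],"hand":0.8},
  {"turn":[0,0,0],"travel":[-0.12,-0.06,0],"hand":0.8},
  {"turn":[0,0,0],"travel":[-0.12,-0.06,0],"hand":0.8},
  {"turn":[0,0,0],"travel":[-0.12,-0.06,0],"hand":0.8},
  {"turn":[0,0,0],"travel":[-0.12,-0.06,0],"hand":0.8},
  {"turn":[0,0,0],"travel":[-0.12,-0.06,0],"hand":0.8},
])

```text
time: 2.1
eef_pos: [0.4844, -0.0231, 0.2138]
tool_rot: [-3.141, -0.0, 2.481]
contact_force: [0.4, 0.5, -1.1]
width: 0.0728
finger_force: 0.0
```

Request:
send_rows([
  {"turn":[0,0,0],"travel":[-0.12,-0.06,0],"hand":0.8},
  {"turn":[0,0,0],"travel":[-0.12,-0.06,0],"hand":0.8},
  {"turn":[0,0,0],"travel":[-0.12,-0.06,0],"hand":0.8},
  {"turn":[0,0,0],"travel":[-0.12,-0.06,0],"hand":0.8},
  {"turn":[0,0,0],"travel":[-0.12,-0.06,0],"hand":0.8},
  {"turn":[0,0,0],"travel":[-0.12,-0.06,0],"hand":0.8},
  {"turn":[0,0,0],"travel":[0,0,0],"hand":0.8},
  {"turn":[0,0,0],"travel":[0,0,0],"hand":0.8},
])

```text
time: 2.9
eef_pos: [0.5881, -0.2397, 0.2132]
tool_rot: [-3.141, -0.001, 2.48]
contact_force: [-0.3, -0.3, 0.6]
width: 0.0728
finger_force: 0.0
```

```bash
python3 -c "
from h import *
go(.6115,-.2765,.15,2.481)"
```

```text
turn [-0.    -0.003 -0.003] travel [-0.1368 -0.049   0.2105] mm 77.0 t 2.9 F [-0.3 -0.3  0.6] w 0.0728
```

Request:
send_rows([
  {"turn":[0,0,0],"travel":[-0.0684,-0.0245,0.05],"hand":0.8},
  {"turn":[0,0,0],"travel":[-0.0684,-0.0245,0.1],"hand":0.8},
  {"turn":[0,0,0],"travel":[0,0,0.1],"hand":0.8},
  {"turn":[0,0,0],"travel":[0,0,0.1],"hand":0.8},
  {"turn":[0,0,0],"travel":[0,0,0],"hand":0.8},
])

```text
time: 3.4
eef_pos: [0.6092, -0.2737, 0.1052]
tool_rot: [-3.141, -0.007, 2.482]
contact_force: [-0.7, 0.3, 0.6]
width: 0.0729
finger_force: 0.0
```

```bash
python3 -c "
from h import *
go(.6115,-.2765,.019,2.481)
t=manip.grab_frame('side')[:,:,::-1];a=cv2.resize(t[290:470,300:500],(800,720))[:600]
cv2.imwrite('pics/pre1.png',a)"
```

```text
turn [-0.002 -0.014  0.001] travel [-0.0118 -0.0028  0.2873] mm 86.0 t 3.4 F [-0.7  0.3  0.6] w 0.0729
```

View pics/pre1.png

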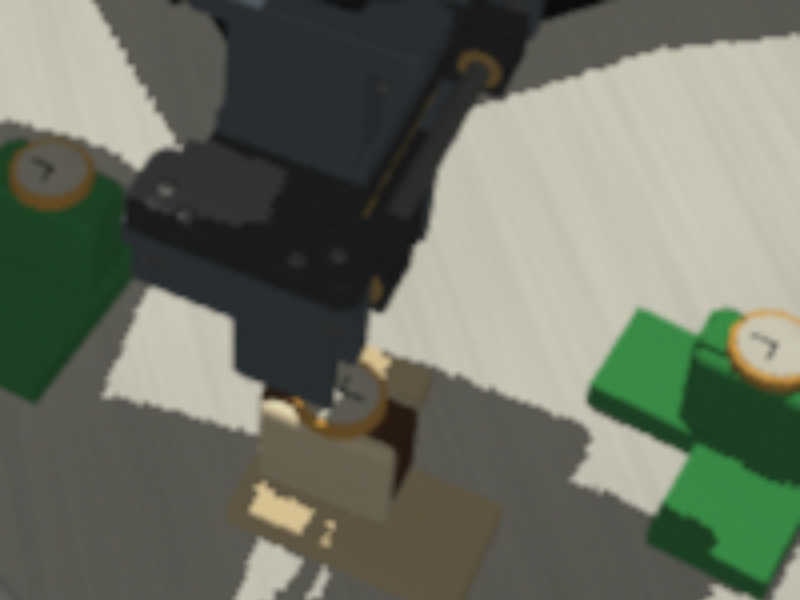

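The near finger lies parallel to the cream cushion's broad face (centre about (330,460) in the crop). The green neighbours are clear, so I'll descend.

Request:
send_rows([
  {"turn":[0,-0.01,0],"travel":[-0.0118,-0.0028,0.06],"hand":0.8},
  {"turn":[0,0,0],"travel":[0,0,0.07],"hand":0.8},
  {"turn":[0,0,0],"travel":[0,0,0.06],"hand":0.8},
  {"turn":[0,0,0],"travel":[0,0,0.05],"hand":0.8},
  {"turn":[0,0,0],"travel":[0,0,0.04],"hand":0.8},
  {"turn":[0,0,0],"travel":[0,0,0],"hand":0.8},
])

```text
time: 4.05
eef_pos: [0.614, -0.2786, 0.0243]
tool_rot: [-3.141, 0.004, 2.481]
contact_force: [0.0, 0.7, 0.4]
width: 0.073
finger_force: 0.0
```

```bash
python3 -c "
from h import *
go(.6115,-.2765,.019,2.481)"
```

```text
turn [-0.     0.008  0.   ] travel [0.0108 0.0005 0.0176] mm 6.0 t 4.05 F [0.  0.7 0.4] w 0.073
```

Request:
send_rows([
  {"turn":[0,0.008,0],"travel":[0.01,0,0.008],"hand":0.8},
  {"turn":[0,0,0],"travel":[0,0,0],"hand":0.8},
  {"turn":[0,0,0],"travel":[0,0,0],"hand":0.8},
])

```text
time: 4.35
eef_pos: [0.6122, -0.2773, 0.0232]
tool_rot: [3.142, 0.002, 2.481]
contact_force: [0.6, 0.8, 0.9]
width: 0.0729
finger_force: 0.0
```

Request:
send_rows([
  {"turn":[0,0,0],"travel":[0,0,0],"hand":0.2},
  {"turn":[0,0,0],"travel":[0,0,0],"hand":0.2},
  {"turn":[0,0,0],"travel":[0,0,0],"hand":0.2},
  {"turn":[0,0,0],"travel":[0,0,0],"hand":0.2},
  {"turn":[0,0,0],"travel":[0,0,0],"hand":0.2},
], grip_force=20)

```text
time: 4.85
eef_pos: [0.6119, -0.2772, 0.0225]
tool_rot: [-3.142, 0.001, 2.481]
contact_force: [0.3, 0.6, -0.7]
width: 0.0361
finger_force: 0.0
```

```bash
python3 -c "
from h import *
go(.6115,-.2765,.25,2.481)"
```

```text
turn [-0.     0.002 -0.   ] travel [ 0.0026  0.001  -0.7583] mm 227.0 t 4.85 F [ 0.3  0.6 -0.7] w 0.0361
```

Request:
send_rows([
  {"turn":[0,0,0],"travel":[0,0,0.008],"hand":0.2},
  {"turn":[0,0,0],"travel":[0,0,0],"hand":0.2},
  {"turn":[0,0,0],"travel":[0,0,0],"hand":0.2},
  {"turn":[0,0,0],"travel":[0,0,0],"hand":0.2},
], grip_force=20)

```text
time: 5.25
eef_pos: [0.6123, -0.2774, 0.0205]
tool_rot: [3.142, 0.002, 2.481]
contact_force: [-0.7, 0.7, 7.6]
width: 0.0298
finger_force: 20.0
```

Request:
send_rows([
  {"turn":[0,0,0],"travel":[0,0,-0.02],"hand":0.2},
  {"turn":[0,0,0],"travel":[0,0,-0.05],"hand":0.2},
  {"turn":[0,0,0],"travel":[0,0,-0.1],"hand":0.2},
  {"turn":[0,0,0],"travel":[0,0,-0.12],"hand":0.2},
  {"turn":[0,0,0],"travel":[0,0,-0.12],"hand":0.2},
  {"turn":[0,0,0],"travel":[0,0,-0.12],"hand":0.2},
  {"turn":[0,0,0],"travel":[0,0,-0.12],"hand":0.2},
  {"turn":[0,0,0],"travel":[0,0,-0.08],"hand":0.2},
  {"turn":[0,0,0],"travel":[0,0,0],"hand":0.2},
])

```text
time: 6.15
eef_pos: [0.6131, -0.2778, 0.2441]
tool_rot: [3.141, 0.008, 2.481]
contact_force: [0.0, -0.2, -2.5]
width: 0.0299
finger_force: 20.0
```

```bash
cat >> h.py <<'E'
WELL=[.639,.017,.2003]
def well(u,v,w=WELL): return place(w,[u/1000,v/1000],0)[0,:2]
E
python3 -c "
from h import *
p=well(-16.67,39.17);print(p,well(16.67,-39.17))
go(*p,.24,1.771)"
```

```text
[0.61486989 0.05207015] [ 0.66313011 -0.01807015]
turn [0.007 0.014 1.42 ] travel [1.0764 0.2244 0.0135] mm 330.0 t 6.15 F [ 0.  -0.2 -2.5] w 0.0299
```

Request:
send_rows([
  {"turn":[0,0,0.2367],"travel":[0,0,0],"hand":0.2},
  {"turn":[0,0,0.2367],"travel":[0,0,0],"hand":0.2},
  {"turn":[0,0,0.2367],"travel":[0,0,0],"hand":0.2},
  {"turn":[0,0,0.2367],"travel":[0,0,0],"hand":0.2},
  {"turn":[0,0,0.2367],"travel":[0,0,0],"hand":0.2},
  {"turn":[0,0,0.2367],"travel":[0,0,0],"hand":0.2},
])

```text
time: 6.75
eef_pos: [0.6111, -0.2767, 0.2383]
tool_rot: [-3.141, -0.0, 1.766]
contact_force: [-0.3, -0.1, -2.0]
width: 0.03
finger_force: 20.0
```

Request:
send_rows([
  {"turn":[0,0,0],"travel":[0.108,0.022,0],"hand":0.2},
  {"turn":[0,0,0],"travel":[0.108,0.022,0],"hand":0.2},
  {"turn":[0,0,0],"travel":[0.108,0.022,0],"hand":0.2},
  {"turn":[0,0,0],"travel":[0.108,0.022,0],"hand":0.2},
  {"turn":[0,0,0],"travel":[0.108,0.022,0],"hand":0.2},
  {"turn":[0,0,0],"travel":[0.108,0.022,0],"hand":0.2},
  {"turn":[0,0,0],"travel":[0.108,0.022,0],"hand":0.2},
  {"turn":[0,0,0],"travel":[0.108,0.022,0],"hand":0.2},
  {"turn":[0,0,0],"travel":[0.108,0.022,0],"hand":0.2},
  {"turn":[0,0,0],"travel":[0.1,0.022,0],"hand":0.2},
])

```text
time: 7.75
eef_pos: [0.6117, 0.0527, 0.2382]
tool_rot: [-3.141, 0.0, 1.771]
contact_force: [0.3, -0.2, -1.9]
width: 0.03
finger_force: 20.0
```

Request:
send_rows([
  {"turn":[0,0,0],"travel":[0,0,0],"hand":0.2},
  {"turn":[0,0,0],"travel":[0,0,0],"hand":0.2},
  {"turn":[0,0,0],"travel":[0,0,0],"hand":0.2},
])

```text
time: 8.05
eef_pos: [0.6123, 0.0505, 0.2385]
tool_rot: [-3.141, 0.001, 1.77]
contact_force: [-0.3, -0.1, -2.0]
width: 0.0301
finger_force: 20.0
```

```bash
python3 -c "
from h import *
go(.6149,.0521,.16,1.771)"
```

```text
turn [-0.     0.002 -0.002] travel [0.0035 0.0096 0.2618] mm 79.0 t 8.05 F [-0.3 -0.1 -2. ] w 0.0301
```

Request:
send_rows([
  {"turn":[0,0,0],"travel":[0.0035,0.0096,0.08],"hand":0.2},
  {"turn":[0,0,0],"travel":[0,0,0.09],"hand":0.2},
  {"turn":[0,0,0],"travel":[0,0,0.09],"hand":0.2},
  {"turn":[0,0,0],"travel":[0,0,0],"hand":0.2},
  {"turn":[0,0,0],"travel":[0,0,0],"hand":0.2},
  {"turn":[0,0,0],"travel":[0,0,0],"hand":0.2},
])

```text
time: 8.65
eef_pos: [0.6161, 0.0523, 0.1625]
tool_rot: [3.139, 0.001, 1.77]
contact_force: [0.4, 0.2, -2.3]
width: 0.0298
finger_force: 20.0
```

```bash
cat > look.py <<'E'
from h import *
import sys
def look(out,objs,rs=((250,160,150,112),(270,130,200,150))):
    ims=[]
    for n,(x,y,w,h) in zip(("top","side"),rs):
        t=manip.grab_frame(n)[:,:,::-1]; f=min(400*1.0/w,600/h); a=cv2.resize(t[y:y+h,x:x+w],None,fx=f,fy=f,interpolation=cv2.INTER_CUBIC)
        for P,c in objs:
            q=((proj(n,P)-[x,y]+.5)*f-.5)
            cv2.polylines(a,[np.round(q*8).astype(int)],True,c,1,cv2.LINE_AA,3)
        ims.append(a)
    H=max(i.shape[0] for i in ims)
    cv2.imwrite(out,np.hstack([cv2.copyMakeBorder(i,0,H-i.shape[0],0,0,0) for i in ims]))
L6=np.insert(L5,3,[.0155,.0155],0)
E
python3 -c "
from look import *
s=manip.read_state();x,y,z=s['eef_pos'];go(.6149,.0521,.1225,1.771)
zz=z-.0205+.012
look('pics/over1.png',[(place(WELL,RECT,.114),(0,255,255)),(place(WELL,np.array([[-.0775,.105],[-.0775,-.105]]),.114),(255,255,0)),(place([x,y,-1.371],L6,zz),(0,255,0))])"
```

```text
turn [ 0.005  0.003 -0.002] travel [ 1.000e-04 -4.200e-03  1.332e-01] mm 40.0 t 8.65 F [ 0.4  0.2 -2.3] w 0.0298
```

View pics/over1.png

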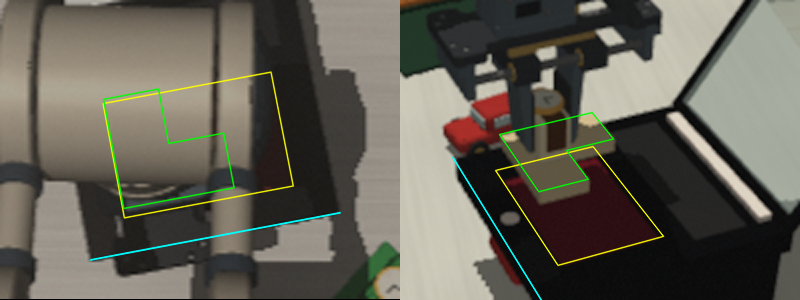

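```bash
python3 - <<'E'
from h import *
t=cv2.imread("pics/side0.png").astype(int)
m=((t[:,:,2]>1.6*t[:,:,1])&(t[:,:,2]>40)).astype(np.uint8)[190:290,310:430]
k,l,st,_=cv2.connectedComponentsWithStats(m); i=1+np.argmax(st[1:,4])
c=max(cv2.findContours((l==i).astype(np.uint8),0,1)[0],key=cv2.contourArea)
ap=cv2.approxPolyDP(c,4,True)[:,0]+[310,190]; print(st[i],ap.tolist())
# order: back-left, back-right, front-right, front-left
o=[ap[np.argmin(np.linalg.norm(ap-p,axis=1))] for p in ((366,203),(401,248),(348,262),(317,215))]
for z in(.102,.114): print(z,fit("side",RECT,z,np.array(o,float),[.64,.017,.2]))
g=(t.min(2)>130)[234:246,317:333].astype(np.uint8)
_,_,s2,ce=cv2.connectedComponentsWithStats(g);u=ce[1+np.argmax(s2[1:,4])]+[317,234];print(u,s2[:,4],ray("side",u,.114))
print("top dot",ray("top",(327.633,242.367),.114))
# light cream check in side0
E
```

```text
[  13   19   76   54 2402] [[368, 209], [323, 220], [350, 262], [398, 249]]
0.102 (array([0.64345211, 0.0237522 , 0.17278879]), np.float64(2.5637263457416255))
0.114 (array([0.63985787, 0.00926824, 0.17074062]), np.float64(3.0475793344248823))
[324.58974359 238.53846154] [153  39] [0.5780443  0.00652199 0.114     ]
top dot [0.57568432 0.00757496 0.114     ]
```

```bash
python3 - <<'E'
from h import *
zt=[.102,.102,.114,.114]; zs=[.102,.114,.114,.102]
t1=np.array([[289.5,198.5],[350.6,187.5],[358.6,229],[297,240.6]]); t2=(np.array([[110,123],[265,95],[285,198],[131,227]])+.5)/2.5-.5+[245,150]
s1=np.array([[368,209],[398.5,249],[350,262.5],[323,220]])
def P(w,zs): return np.vstack([place(w,RECT[i],zs[i]) for i in range(4)])
def f(p,use):
    r=[]
    d=place(p[:3],[-.0645,p[3]],.114)
    if "t" in use: r+=[(proj("top",P(p,zt))-(t1+t2)/2).ravel(),1*(proj("top",d)-[327.63,242.37]).ravel()]
    if "s" in use: r+=[(proj("side",P(p,zs))-s1).ravel(),1*(proj("side",d)-[324.6,238.5]).ravel()]
    return np.concatenate(r)
for u in("t","s","ts"):
    r=least_squares(lambda q:f([*q],u),[.639,.017,.2,.003]);print(u,r.x.round(4),r.fun.round(1))
E
```

```text
Traceback (most recent call last):
  File "h.py", line 12, in place
    x,y,a=pose; xy=np.atleast_2d(xy); c,s=np.cos(a),np.sin(a)
    ^^^^^
ValueError: too many values to unpack (expected 3)
```

```bash
sed -i 's/x,y,a=pose;/x,y,a=pose[:3];/' h.py; python3 - <<'E'
from h import *
zt=[.102,.102,.114,.114]; zs=[.102,.114,.114,.102]
t1=np.array([[289.5,198.5],[350.6,187.5],[358.6,229],[297,240.6]]); t2=(np.array([[110,123],[265,95],[285,198],[131,227]])+.5)/2.5-.5+[245,150]
s1=np.array([[368,209],[398.5,249],[350,262.5],[323,220]])
def P(w,zs): return np.vstack([place(w,RECT[i],zs[i]) for i in range(4)])
def f(p,use):
    r=[]
    d=place(p[:3],[-.0645,p[3]],.114)
    if "t" in use: r+=[(proj("top",P(p,zt))-(t1+t2)/2).ravel(),1*(proj("top",d)-[327.63,242.37]).ravel()]
    if "s" in use: r+=[(proj("side",P(p,zs))-s1).ravel(),1*(proj("side",d)-[324.6,238.5]).ravel()]
    return np.concatenate(r)
for u in("t","s","ts"):
    r=least_squares(lambda q:f([*q],u),[.639,.017,.2,.003]);print(u,r.x.round(4),r.fun.round(1))
E
```

```text
t [0.6398 0.0168 0.1976 0.0036] [-0.4  0.1  0.4 -0.3  0.9  0.1 -0.9  0.2 -0.  -0.1]
s [0.6416 0.0153 0.1588 0.0013] [ 1.3 -0.3  3.5  0.3 -1.8 -0.2 -2.8 -0.5 -0.2  0.1]
ts [0.6409 0.0161 0.1767 0.0023] [ 0.2 -1.2  1.3 -0.3  0.8  0.3 -1.1 -0.9  0.2 -0.6  0.  -0.7  3.4 -0.5
 -1.4 -0.3 -3.8 -0.3 -0.6 -0.1]
```

Request:
send_rows([
  {"turn":[0.005,0.003,-0.002],"travel":[-0.005,-0.001,0.03],"hand":0.2},
  {"turn":[0,0,0],"travel":[0,0,0.03],"hand":0.2},
  {"turn":[0,0,0],"travel":[0,0,0.02],"hand":0.2},
  {"turn":[0,0,0],"travel":[0,0,0.02],"hand":0.2},
  {"turn":[0,0,0],"travel":[0,0,0.01],"hand":0.2},
  {"turn":[0,0,0],"travel":[0,0,0],"hand":0.2},
  {"turn":[0,0,0],"travel":[0,0,0],"hand":0.2},
])

```text
time: 9.45
eef_pos: [0.6153, 0.0513, 0.128]
tool_rot: [-3.14, -0.001, 1.772]
contact_force: [-0.2, -0.8, -2.4]
width: 0.03
finger_force: 20.0
```

Request:
send_rows([
  {"turn":[0,0,0],"travel":[0,0,0.005],"hand":0.2},
  {"turn":[0,0,0],"travel":[0,0,0.005],"hand":0.2},
  {"turn":[0,0,0],"travel":[0,0,0.003],"hand":0.2},
  {"turn":[0,0,0],"travel":[0,0,0],"hand":0.2},
  {"turn":[0,0,0],"travel":[0,0,0],"hand":0.2},
])

```text
time: 9.95
eef_pos: [0.6152, 0.0512, 0.124]
tool_rot: [-3.14, -0.001, 1.772]
contact_force: [-0.1, 0.6, -2.0]
width: 0.0298
finger_force: 20.0
```

Request:
send_rows([
  {"turn":[0,0,0],"travel":[0,0,0.004],"hand":0.2},
  {"turn":[0,0,0],"travel":[0,0,0.003],"hand":0.2},
  {"turn":[0,0,0],"travel":[0,0,0],"hand":0.2},
  {"turn":[0,0,0],"travel":[0,0,0],"hand":0.2},
])

```text
time: 10.35
eef_pos: [0.6153, 0.0513, 0.1225]
tool_rot: [-3.14, -0.001, 1.772]
contact_force: [-4.4, 0.4, 7.9]
width: 0.0298
finger_force: 20.0
```

Request:
send_rows([
  {"turn":[0,0,0],"travel":[0,0,0],"hand":0.55},
  {"turn":[0,0,0],"travel":[0,0,0],"hand":0.55},
  {"turn":[0,0,0],"travel":[0,0,0],"hand":0.55},
  {"turn":[0,0,0],"travel":[0,0,-0.03],"hand":0.55},
  {"turn":[0,0,0],"travel":[0,0,-0.08],"hand":0.6},
  {"turn":[0,0,0],"travel":[0,0,-0.12],"hand":0.8},
  {"turn":[0,0,0],"travel":[0,0,-0.12],"hand":0.8},
  {"turn":[0,0,0],"travel":[0,0,0],"hand":0.8},
])

```text
time: 11.15
eef_pos: [0.6179, 0.0512, 0.2325]
tool_rot: [3.135, 0.001, 1.772]
contact_force: [0.7, -0.0, -0.2]
width: 0.0723
finger_force: 0.0
```

```bash
python3 -c "
from h import *
go(.4463,.3217,.22,.951)"
```

```text
turn [ 0.012 -0.003  1.641] travel [ 0.4017 -0.9892  0.0417] mm 321.0 t 11.15 F [ 0.7 -0.  -0.2] w 0.0723
```

Request:
send_rows([
  {"turn":[0,0,0.2344],"travel":[0,0,0],"hand":0.8},
  {"turn":[0,0,0.2344],"travel":[0,0,0],"hand":0.8},
  {"turn":[0,0,0.2344],"travel":[0,0,0],"hand":0.8},
  {"turn":[0,0,0.2344],"travel":[0,0,0],"hand":0.8},
  {"turn":[0,0,0.2344],"travel":[0,0,0],"hand":0.8},
  {"turn":[0,0,0.2344],"travel":[0,0,0],"hand":0.8},
  {"turn":[0,0,0.2344],"travel":[0,0,0],"hand":0.8},
])

```text
time: 11.85
eef_pos: [0.6153, 0.0512, 0.227]
tool_rot: [-3.14, 0.001, 0.946]
contact_force: [0.3, -0.3, -0.1]
width: 0.073
finger_force: 0.0
```

Request:
send_rows([
  {"turn":[0,0,0],"travel":[0.04,-0.099,0],"hand":0.8},
  {"turn":[0,0,0],"travel":[0.04,-0.099,0],"hand":0.8},
  {"turn":[0,0,0],"travel":[0.04,-0.099,0],"hand":0.8},
  {"turn":[0,0,0],"travel":[0.04,-0.099,0],"hand":0.8},
  {"turn":[0,0,0],"travel":[0.04,-0.099,0],"hand":0.8},
  {"turn":[0,0,0],"travel":[0.04,-0.099,0],"hand":0.8},
  {"turn":[0,0,0],"travel":[0.04,-0.099,0],"hand":0.8},
  {"turn":[0,0,0],"travel":[0.04,-0.099,0],"hand":0.8},
  {"turn":[0,0,0],"travel":[0.04,-0.099,0],"hand":0.8},
  {"turn":[0,0,0],"travel":[0.04,-0.099,0],"hand":0.8},
])

```text
time: 12.85
eef_pos: [0.4424, 0.3223, 0.2275]
tool_rot: [-3.14, 0.001, 0.951]
contact_force: [-0.4, 1.0, 0.4]
width: 0.073
finger_force: 0.0
```

Request:
send_rows([
  {"turn":[0,0,0],"travel":[0,0,0],"hand":0.8},
  {"turn":[0,0,0],"travel":[0,0,0],"hand":0.8},
])

```text
time: 13.05
eef_pos: [0.443, 0.3216, 0.2274]
tool_rot: [-3.14, 0.001, 0.953]
contact_force: [0.5, 0.1, -0.5]
width: 0.073
finger_force: 0.0
```

```bash
python3 -c "
from look import *
go(.4463,.3217,.10,.951)
W=[.6402,.0165,.199]; p=well(-16.67,39.17,W)
look('pics/cream_in.png',[(place([*p,-1.372],L6,.114),(0,255,0)),(place(W,RECT,.114),(0,255,255))])"
```

```text
turn [-0.003  0.002  0.003] travel [0.0065 0.0088 0.4248] mm 127.0 t 13.05 F [ 0.5  0.1 -0.5] w 0.073
```

View pics/cream_in.png

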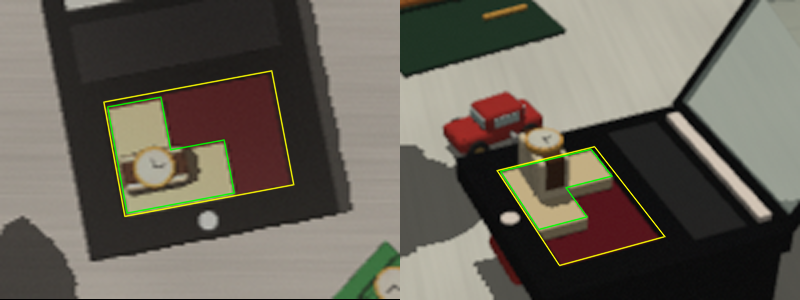

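The cream insert lies flat in its corner; its plate at (105–235,97–215) in the left crop matches the green prediction within about 1 mm. Next, the blue one.

Request:
send_rows([
  {"turn":[0,0,0],"travel":[0.0065,0.0088,0.1],"hand":0.8},
  {"turn":[0,0,0],"travel":[0,0,0.12],"hand":0.8},
  {"turn":[0,0,0],"travel":[0,0,0.12],"hand":0.8},
  {"turn":[0,0,0],"travel":[0,0,0.1],"hand":0.8},
  {"turn":[0,0,0],"travel":[0,0,0.08],"hand":0.8},
  {"turn":[0,0,0],"travel":[0,0,0],"hand":0.8},
  {"turn":[0,0,0],"travel":[0,0,0],"hand":0.8},
])

```text
time: 13.85
eef_pos: [0.4468, 0.3209, 0.0717]
tool_rot: [-3.14, 0.001, 0.95]
contact_force: [-0.5, 0.4, 0.9]
width: 0.0725
finger_force: 0.0
```

```bash
python3 -c "
from h import *
go(.4463,.3217,.0205,.951)"
```

```text
turn [-0.004  0.002 -0.001] travel [ 0.0011 -0.0028  0.1708] mm 51.0 t 13.85 F [-0.5  0.4  0.9] w 0.0725
```

Request:
send_rows([
  {"turn":[0,0,0],"travel":[0.001,-0.002,0.05],"hand":0.8},
  {"turn":[0,0,0],"travel":[0,0,0.05],"hand":0.8},
  {"turn":[0,0,0],"travel":[0,0,0.04],"hand":0.8},
  {"turn":[0,0,0],"travel":[0,0,0.02],"hand":0.8},
  {"turn":[0,0,0],"travel":[0,0,0.007],"hand":0.8},
  {"turn":[0,0,0],"travel":[0,0,0],"hand":0.8},
  {"turn":[0,0,0],"travel":[0,0,0],"hand":0.8},
])

```text
time: 14.55
eef_pos: [0.4461, 0.3223, 0.0218]
tool_rot: [-3.14, 0.0, 0.951]
contact_force: [-0.2, -0.1, 0.6]
width: 0.0729
finger_force: 0.0
```

Request:
send_rows([
  {"turn":[0,0,0],"travel":[0,0,0],"hand":0.2},
  {"turn":[0,0,0],"travel":[0,0,0],"hand":0.2},
  {"turn":[0,0,0],"travel":[0,0,0],"hand":0.2},
  {"turn":[0,0,0],"travel":[0,0,0],"hand":0.2},
  {"turn":[0,0,0],"travel":[0,0,0],"hand":0.2},
  {"turn":[0,0,0],"travel":[0,0,0],"hand":0.2},
  {"turn":[0,0,0],"travel":[0,0,0],"hand":0.2},
  {"turn":[0,0,0],"travel":[0,0,0],"hand":0.2},
], grip_force=20)

```text
time: 15.35
eef_pos: [0.4459, 0.322, 0.0213]
tool_rot: [-3.14, 0.001, 0.951]
contact_force: [0.8, -0.8, -0.4]
width: 0.03
finger_force: 20.0
```

Request:
send_rows([
  {"turn":[0,0,0],"travel":[0,0,-0.02],"hand":0.2},
  {"turn":[0,0,0],"travel":[0,0,-0.05],"hand":0.2},
  {"turn":[0,0,0],"travel":[0,0,-0.1],"hand":0.2},
  {"turn":[0,0,0],"travel":[0,0,-0.12],"hand":0.2},
  {"turn":[0,0,0],"travel":[0,0,-0.12],"hand":0.2},
  {"turn":[0,0,0],"travel":[0,0,-0.12],"hand":0.2},
  {"turn":[0,0,0],"travel":[0,0,-0.12],"hand":0.2},
  {"turn":[0,0,0],"travel":[0,0,-0.1],"hand":0.2},
  {"turn":[0,0,0],"travel":[0,0,0],"hand":0.2},
  {"turn":[0,0,0],"travel":[0,0,0],"hand":0.2},
])

```text
time: 16.35
eef_pos: [0.4461, 0.322, 0.2465]
tool_rot: [-3.14, 0.0, 0.951]
contact_force: [-0.5, 0.1, -3.7]
width: 0.0299
finger_force: 20.0
```

```bash
python3 -c "
from h import *
go(.6643,-.0186,.24,1.770)"
```

```text
turn [-3.000e-03 -1.000e-03 -1.637e+00] travel [-1.2566  0.4882  0.0218] mm 404.0 t 16.35 F [-0.5  0.1 -3.7] w 0.0299
```

Request:
send_rows([
  {"turn":[0,0,-0.2339],"travel":[0,0,0],"hand":0.2},
  {"turn":[0,0,-0.2339],"travel":[0,0,0],"hand":0.2},
  {"turn":[0,0,-0.2339],"travel":[0,0,0],"hand":0.2},
  {"turn":[0,0,-0.2339],"travel":[0,0,0],"hand":0.2},
  {"turn":[0,0,-0.2339],"travel":[0,0,0],"hand":0.2},
  {"turn":[0,0,-0.2339],"travel":[0,0,0],"hand":0.2},
  {"turn":[0,0,-0.2339],"travel":[0,0,0],"hand":0.2},
])

```text
time: 17.05
eef_pos: [0.4454, 0.3215, 0.2446]
tool_rot: [-3.137, 0.0, 1.775]
contact_force: [0.7, 0.4, -2.8]
width: 0.0297
finger_force: 20.0
```

Request:
send_rows([
  {"turn":[0,0,0],"travel":[-0.105,0.0407,0],"hand":0.2},
  {"turn":[0,0,0],"travel":[-0.105,0.0407,0],"hand":0.2},
  {"turn":[0,0,0],"travel":[-0.105,0.0407,0],"hand":0.2},
  {"turn":[0,0,0],"travel":[-0.105,0.0407,0],"hand":0.2},
  {"turn":[0,0,0],"travel":[-0.105,0.0407,0],"hand":0.2},
  {"turn":[0,0,0],"travel":[-0.105,0.0407,0],"hand":0.2},
  {"turn":[0,0,0],"travel":[-0.105,0.0407,0],"hand":0.2},
  {"turn":[0,0,0],"travel":[-0.105,0.0407,0],"hand":0.2},
  {"turn":[0,0,0],"travel":[-0.105,0.0407,0],"hand":0.2},
  {"turn":[0,0,0],"travel":[-0.105,0.0407,0],"hand":0.2},
])

```text
time: 18.05
eef_pos: [0.628, 0.0361, 0.2439]
tool_rot: [-3.137, -0.002, 1.77]
contact_force: [1.0, 1.0, -3.3]
width: 0.0298
finger_force: 20.0
```

Request:
send_rows([
  {"turn":[0,0,0],"travel":[-0.105,0.0407,0],"hand":0.2},
  {"turn":[0,0,0],"travel":[-0.102,0.0407,0],"hand":0.2},
  {"turn":[0,0,0],"travel":[0,0,0],"hand":0.2},
  {"turn":[0,0,0],"travel":[0,0,0],"hand":0.2},
  {"turn":[0,0,0],"travel":[0,0,0],"hand":0.2},
])

```text
time: 18.55
eef_pos: [0.6636, -0.0179, 0.2446]
tool_rot: [-3.138, -0.002, 1.77]
contact_force: [0.0, 0.2, -3.2]
width: 0.03
finger_force: 20.0
```

```bash
python3 -c "
from h import *
go(.6643,-.0186,.165,1.770)"
```

```text
turn [-0.008 -0.003  0.001] travel [-0.0027  0.0017  0.2654] mm 80.0 t 18.55 F [ 0.   0.2 -3.2] w 0.03
```

Request:
send_rows([
  {"turn":[-0.008,-0.003,0],"travel":[-0.002,0.002,0.08],"hand":0.2},
  {"turn":[0,0,0],"travel":[0,0,0.09],"hand":0.2},
  {"turn":[0,0,0],"travel":[0,0,0.07],"hand":0.2},
  {"turn":[0,0,0],"travel":[0,0,0.025],"hand":0.2},
  {"turn":[0,0,0],"travel":[0,0,0],"hand":0.2},
  {"turn":[0,0,0],"travel":[0,0,0],"hand":0.2},
  {"turn":[0,0,0],"travel":[0,0,0],"hand":0.2},
])

```text
time: 19.25
eef_pos: [0.6659, -0.019, 0.1675]
tool_rot: [3.138, 0.001, 1.77]
contact_force: [-0.9, 0.3, -2.4]
width: 0.0298
finger_force: 20.0
```

```bash
python3 -c "
from look import *
s=manip.read_state();x,y,z=s['eef_pos'];go(.6643,-.0186,.1233,1.770)
look('pics/over2.png',[(place([x,y,1.77],L6,z-.0213+.012),(0,255,0)),(place([.6402,.0165,.199],RECT,.114),(0,255,255))])"
```

```text
turn [0.008 0.003 0.   ] travel [ 0.0024 -0.0051  0.1474] mm 44.0 t 19.25 F [-0.9  0.3 -2.4] w 0.0298
```

View pics/over2.png

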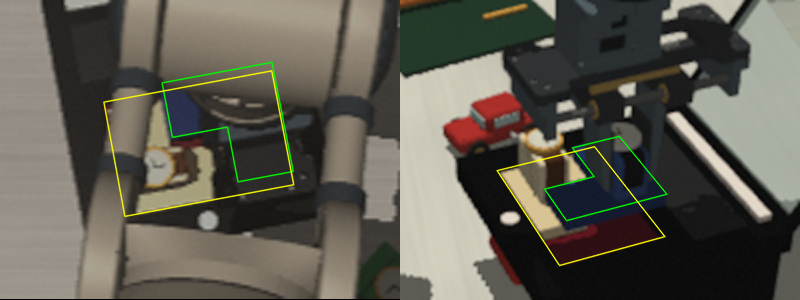

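Request:
send_rows([
  {"turn":[0.004,0.002,0],"travel":[0.001,-0.002,0.04],"hand":0.2},
  {"turn":[0,0,0],"travel":[0,0,0.04],"hand":0.2},
  {"turn":[0,0,0],"travel":[0,0,0.02],"hand":0.2},
  {"turn":[0,0,0],"travel":[0,0,0],"hand":0.2},
  {"turn":[0,0,0],"travel":[0,0,0],"hand":0.2},
])

```text
time: 19.85
eef_pos: [0.6644, -0.019, 0.1356]
tool_rot: [-3.141, -0.001, 1.77]
contact_force: [0.2, 0.8, -2.5]
width: 0.03
finger_force: 20.0
```

```bash
python3 -c "
from h import *
go(.6643,-.0186,.1233,1.770)"
```

```text
turn [-0.001 -0.001 -0.   ] travel [ 0.0013 -0.0002  0.0409] mm 12.0 t 19.85 F [ 0.2  0.8 -2.5] w 0.03
```

Underside is at 0.114, right at the rim. I'll continue slowly.

Request:
send_rows([
  {"turn":[0,0,0],"travel":[0.001,0,0.008],"hand":0.2},
  {"turn":[0,0,0],"travel":[0,0,0.008],"hand":0.2},
  {"turn":[0,0,0],"travel":[0,0,0],"hand":0.2},
  {"turn":[0,0,0],"travel":[0,0,0],"hand":0.2},
])

```text
time: 20.25
eef_pos: [0.6656, -0.0193, 0.1328]
tool_rot: [3.139, 0.001, 1.77]
contact_force: [-0.4, -2.9, 13.8]
width: 0.0305
finger_force: 20.1
```

Request:
send_rows([
  {"turn":[0,0,0],"travel":[0,0,0.005],"hand":0.2},
  {"turn":[0,0,0],"travel":[0,0,0.005],"hand":0.2},
  {"turn":[0,0,0],"travel":[0,0,0],"hand":0.2},
  {"turn":[0,0,0],"travel":[0,0,0],"hand":0.2},
])

```text
time: 20.65
eef_pos: [0.6664, -0.0198, 0.1299]
tool_rot: [3.138, 0.002, 1.77]
contact_force: [3.5, -9.2, 10.0]
width: 0.0301
finger_force: 20.0
```

Request:
send_rows([
  {"turn":[0,0,0],"travel":[0,0,-0.02],"hand":0.2},
  {"turn":[0,0,0],"travel":[0,0,0],"hand":0.2},
  {"turn":[0,0,0],"travel":[0,0,0],"hand":0.2},
])

```text
time: 20.95
eef_pos: [0.6645, -0.0185, 0.1343]
tool_rot: [-3.142, -0.0, 1.77]
contact_force: [0.5, 0.2, -2.2]
width: 0.0299
finger_force: 20.0
```

```bash
python3 -c "
from h import *
go(.6643,-.0186,.1233,1.770)"
```

```text
turn [-0.    -0.001  0.   ] travel [-0.0003 -0.0006  0.0365] mm 11.0 t 20.95 F [ 0.5  0.2 -2.2] w 0.0299
```

Request:
send_rows([
  {"turn":[0,0,0],"travel":[-0.006,0.001,0],"hand":0.2},
  {"turn":[0,0,0],"travel":[0,0,0.006],"hand":0.2},
  {"turn":[0,0,0],"travel":[0,0,0.006],"hand":0.2},
  {"turn":[0,0,0],"travel":[0,0,0],"hand":0.2},
  {"turn":[0,0,0],"travel":[0,0,0],"hand":0.2},
])

```text
time: 21.45
eef_pos: [0.6652, -0.0203, 0.1306]
tool_rot: [-3.142, -0.0, 1.77]
contact_force: [-0.4, 0.7, -2.4]
width: 0.0294
finger_force: 20.0
```

Now it goes in freely.

Request:
send_rows([
  {"turn":[0,0,0],"travel":[0,0,0.006],"hand":0.2},
  {"turn":[0,0,0],"travel":[0,0,0.006],"hand":0.2},
  {"turn":[0,0,0],"travel":[0,0,0.005],"hand":0.2},
  {"turn":[0,0,0],"travel":[0,0,0],"hand":0.2},
  {"turn":[0,0,0],"travel":[0,0,0],"hand":0.2},
])

```text
time: 21.95
eef_pos: [0.6653, -0.0204, 0.1256]
tool_rot: [3.142, -0.0, 1.77]
contact_force: [0.2, -0.1, -2.3]
width: 0.0299
finger_force: 20.0
```

Request:
send_rows([
  {"turn":[0,0,0],"travel":[0,0,0.004],"hand":0.2},
  {"turn":[0,0,0],"travel":[0,0,0.004],"hand":0.2},
  {"turn":[0,0,0],"travel":[0,0,0.003],"hand":0.2},
  {"turn":[0,0,0],"travel":[0,0,0],"hand":0.2},
  {"turn":[0,0,0],"travel":[0,0,0],"hand":0.2},
])

```text
time: 22.45
eef_pos: [0.6654, -0.02, 0.1235]
tool_rot: [3.141, -0.0, 1.77]
contact_force: [-3.8, 4.4, 12.4]
width: 0.03
finger_force: 20.0
```

Request:
send_rows([
  {"turn":[0,0,0],"travel":[0,0,0.003],"hand":0.2},
  {"turn":[0,0,0],"travel":[0,0,0],"hand":0.2},
  {"turn":[0,0,0],"travel":[0,0,0],"hand":0.2},
])

```text
time: 22.75
eef_pos: [0.6653, -0.0197, 0.1228]
tool_rot: [3.14, -0.001, 1.77]
contact_force: [-5.8, 5.5, 16.8]
width: 0.0298
finger_force: 20.0
```

```bash
python3 -c "
from look import *
W=[.6402,.0165,.199]; p=well(-16.67,39.17,W); q=[.6653,-.0198]
look('pics/seat.png',[(place([*q,1.77],L6,.114),(0,255,0))],((270,170,100,75),(310,180,110,90)))"
```

```text
(no output)
```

View pics/seat.png

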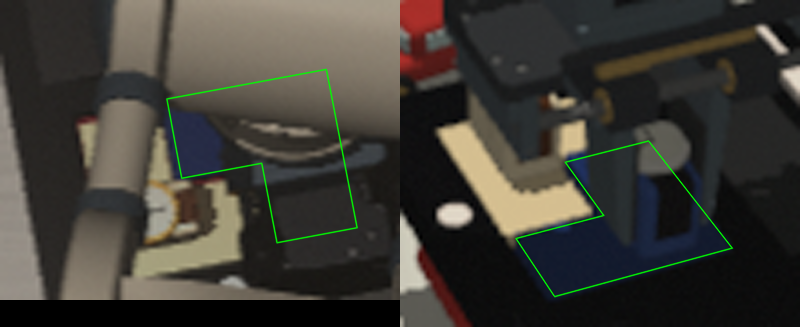

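The blue plate matches the level outline (corner (555,296) in the right crop) with no wall of the recess showing. I'll release it.

Request:
send_rows([
  {"turn":[0,0,0],"travel":[0,0,0],"hand":0.55},
  {"turn":[0,0,0],"travel":[0,0,0],"hand":0.55},
  {"turn":[0,0,0],"travel":[0,0,0],"hand":0.55},
  {"turn":[0,0,0],"travel":[0,0,-0.03],"hand":0.55},
  {"turn":[0,0,0],"travel":[0,0,-0.08],"hand":0.55},
  {"turn":[0,0,0],"travel":[0,0,-0.12],"hand":0.55},
  {"turn":[0,0,0],"travel":[0,0,-0.12],"hand":0.3},
  {"turn":[0,0,0],"travel":[0,0,-0.1],"hand":0.0},
  {"turn":[0,0,0],"travel":[0,0,0],"hand":0.0},
])

```text
time: 23.75
eef_pos: [0.6673, -0.0207, 0.2618]
tool_rot: [3.134, 0.002, 1.77]
contact_force: [0.4, -0.6, -0.5]
width: 0.029
finger_force: 0.0
```

Request:
send_rows([
  {"turn":[0,0,0.2856],"travel":[0,-0.06,0],"hand":0},
  {"turn":[0,0,0.2856],"travel":[0,0,0],"hand":0},
  {"turn":[0,0,0.2856],"travel":[0,0,0],"hand":0},
  {"turn":[0,0,0.2856],"travel":[0,0,0],"hand":0},
  {"turn":[0,0,0.2856],"travel":[0,0,0],"hand":0},
  {"turn":[0,0,0.2856],"travel":[0,0,0],"hand":0},
  {"turn":[0,0,0.2856],"travel":[0,0,0],"hand":0},
  {"turn":[0,0,0.2856],"travel":[0,0,0],"hand":0},
  {"turn":[0,0,0.2856],"travel":[0,0,0],"hand":0},
  {"turn":[0,0,0.2856],"travel":[0,0,0],"hand":0},
])

```text
time: 24.75
eef_pos: [0.6474, -0.024, 0.2563]
tool_rot: [-3.141, 0.0, 0.336]
contact_force: [0.1, 0.0, 0.2]
width: 0.0003
finger_force: 0.0
```

Request:
send_rows([
  {"turn":[0,0,0.2856],"travel":[0,0,0],"hand":0},
  {"turn":[0,0,0],"travel":[0,0,0],"hand":0},
  {"turn":[0,0,0],"travel":[0,0,0],"hand":0},
])

```text
time: 25.05
eef_pos: [0.6475, -0.024, 0.2564]
tool_rot: [-3.141, 0.0, 0.204]
contact_force: [0.5, 1.0, -0.3]
width: -0.0001
finger_force: 0.0
```

```bash
python3 -c "
from h import *
go(.4862,-.0113,.2,.199);print(manip.read_state()['qpos'].round(3))"
```

```text
turn [-0.001  0.     0.009] travel [-0.5186 -0.1477  0.1878] mm 171.0 t 25.05 F [ 0.5  1.  -0.3] w -0.0001
[-0.129  0.493  1.226  0.     1.423  1.238]
```

Request:
send_rows([
  {"turn":[0,0,0.009],"travel":[-0.11,-0.03,0],"hand":0},
  {"turn":[0,0,0],"travel":[-0.11,-0.03,0],"hand":0},
  {"turn":[0,0,0],"travel":[-0.11,-0.03,0],"hand":0},
  {"turn":[0,0,0],"travel":[-0.11,-0.03,0],"hand":0},
  {"turn":[0,0,0],"travel":[-0.08,-0.028,0.05],"hand":0},
  {"turn":[0,0,0],"travel":[0,0,0.1],"hand":0},
])

```text
time: 25.65
eef_pos: [0.4842, -0.0104, 0.2129]
tool_rot: [3.141, -0.003, 0.199]
contact_force: [0.6, 0.2, -1.0]
width: 0.0003
finger_force: 0.0
```

Request:
send_rows([
  {"turn":[0,0.274,0],"travel":[0,0,0],"hand":0},
  {"turn":[0,0.274,0],"travel":[0,0,0],"hand":0},
  {"turn":[0,0.274,0],"travel":[0,0,0],"hand":0},
  {"turn":[0,0.274,0],"travel":[0,0,0],"hand":0},
  {"turn":[0,0.274,0],"travel":[0,0,0],"hand":0},
  {"turn":[0,0.274,0],"travel":[0,0,0],"hand":0},
  {"turn":[0,0.274,0],"travel":[0,0,0],"hand":0},
  {"turn":[0,0,0],"travel":[0,0,0],"hand":0},
  {"turn":[0,0,0],"travel":[0,0,0],"hand":0},
])

```text
time: 26.55
eef_pos: [0.487, 0.0105, 0.209]
tool_rot: [-3.078, -0.656, 0.203]
contact_force: [0.3, -0.6, -0.8]
width: 0.0005
finger_force: 0.0
```

```bash
cat >> h.py <<'E'
def bar(n,d,B=(.577,.007,.070)):
    "travel needed (mm and scaled, tool axes) to put the TCP n mm below (tool -x) and d mm along tool z past the bar's axis"
    s=manip.read_state();A=R.from_euler("xyz",s["tool_rot"]);T=A.as_matrix();v=A.inv().apply(np.array(B)-s["eef_pos"])*1000+[-n,0,d]
    print("v mm",v.round(1),"scaled",(v/300).round(3));print("axes x",T[:,0].round(3),"z",T[:,2].round(3),"pos",s["eef_pos"].round(4),"q",s["qpos"].round(2),s["time"],s["contact_force"].round(1))
E
python3 -c "
from h import *
bar(33,-90)
bar(33,10)
import look
look.look('pics/in2.png',[])"
```

```text
v mm [-48.6  32.   71.8] scaled [-0.162  0.107  0.239]
axes x [0.776 0.16  0.61 ] z [ 0.584  0.185 -0.791] pos [0.487  0.0105 0.209 ] q [-0.4   0.16  2.21  1.07  0.47  0.04] 26.55 [ 0.3 -0.6 -0.8]
v mm [-48.6  32.  171.8] scaled [-0.162  0.107  0.573]
axes x [0.776 0.16  0.61 ] z [ 0.584  0.185 -0.791] pos [0.487  0.0105 0.209 ] q [-0.4   0.16  2.21  1.07  0.47  0.04] 26.55 [ 0.3 -0.6 -0.8]
```

View pics/in2.png

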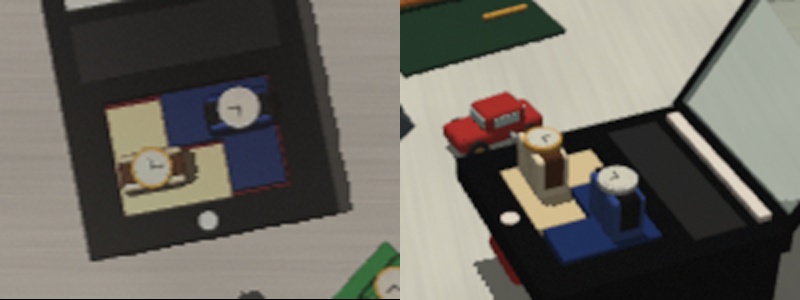

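Both inserts lie flat and nested in the recess: cream at (105–230,100–215), blue at (165–287,77–193). The wrist is nearly singular here, so I'll tilt back and come in lower and farther forward.

```bash
cat >> h.py <<'E'
def tgt(e,z,tilt,head=.199,B=(.577,.007)):
    "turn first, then travel (scaled) to reach TCP e mm along heading from bar axis, height z, tool tilted by tilt deg from down"
    s=manip.read_state();A=R.from_euler("xyz",s["tool_rot"]);C=R.from_euler("xyz",[np.pi,0,head])*R.from_euler("y",tilt,degrees=True)
    p=np.array([B[0]+e/1000*np.cos(head),B[1]+e/1000*np.sin(head),z])
    d=p-s["eef_pos"];print("turn",((A.inv()*C).as_rotvec()/.5).round(3),"travel",(C.inv().apply(d)/.3).round(4),"mm world",(d*1000).round(1),"q",s["qpos"].round(2),"t",s["time"],"F",s["contact_force"].round(1))
E
python3 -c "
from h import *
tgt(-93,.15,15)"
```

```text
turn [-0.129 -0.791  0.034] travel [-0.0708  0.071   0.1862] mm world [ -1.7 -22.1 -59.5] q [-0.4   0.16  2.21  1.07  0.47  0.04] t 26.65 F [-0.1 -0.1 -0.1]
```

Request:
send_rows([
  {"turn":[-0.032,-0.198,0.009],"travel":[0,0,0],"hand":0},
  {"turn":[-0.032,-0.198,0.009],"travel":[0,0,0],"hand":0},
  {"turn":[-0.032,-0.198,0.009],"travel":[0,0,0],"hand":0},
  {"turn":[-0.032,-0.198,0.009],"travel":[0,0,0],"hand":0},
  {"turn":[0,0,0],"travel":[-0.035,0.0355,0.093],"hand":0},
  {"turn":[0,0,0],"travel":[-0.035,0.0355,0.093],"hand":0},
  {"turn":[0,0,0],"travel":[0,0,0],"hand":0},
  {"turn":[0,0,0],"travel":[0,0,0],"hand":0},
])

```text
time: 27.45
eef_pos: [0.493, 0.0015, 0.1476]
tool_rot: [-3.096, -0.395, 0.211]
contact_force: [1.1, -0.3, 1.0]
width: 0.0007
finger_force: 0.0
```

```bash
python3 -c "
from h import *
tgt(-70,.06,15)"
```

```text
turn [-0.099 -0.265  0.029] travel [-0.0322  0.0374  0.2936] mm world [ 15.4  -8.3 -87.6] q [-0.28  0.29  2.06  0.48  0.5   0.68] t 27.45 F [ 1.1 -0.3  1. ]
```

Request:
send_rows([
  {"turn":[0,0,0],"travel":[0.04,0,-0.1],"hand":0},
  {"turn":[0,0,0],"travel":[0.04,0,-0.1],"hand":0},
  {"turn":[0,0,0],"travel":[0,0,0],"hand":0},
])

```text
time: 27.75
eef_pos: [0.4946, -0.0023, 0.2174]
tool_rot: [-3.101, -0.402, 0.213]
contact_force: [0.2, 0.9, 0.5]
width: 0.0004
finger_force: 0.0
```

```bash
python3 -c "
from h import *
tgt(-93,.2,60)"
```

```text
turn [-0.096  1.29  -0.005] travel [-0.0677  0.0239 -0.0011] mm world [ -8.8  -9.1 -17.4] q [-0.29  0.16  1.97  0.35  0.7   0.83] t 27.75 F [0.2 0.9 0.5]
```

Request:
send_rows([
  {"turn":[-0.01,0.13,0],"travel":[0,0,0],"hand":0},
  {"turn":[-0.01,0.13,0],"travel":[0,0,0],"hand":0},
  {"turn":[-0.01,0.13,0],"travel":[0,0,0],"hand":0},
  {"turn":[-0.01,0.13,0],"travel":[0,0,0],"hand":0},
  {"turn":[-0.01,0.13,0],"travel":[0,0,0],"hand":0},
  {"turn":[-0.01,0.13,0],"travel":[0,0,0],"hand":0},
  {"turn":[-0.01,0.13,0],"travel":[0,0,0],"hand":0},
  {"turn":[-0.01,0.13,0],"travel":[0,0,0],"hand":0},
  {"turn":[-0.01,0.13,0],"travel":[0,0,0],"hand":0},
  {"turn":[-0.01,0.12,0],"travel":[0,0,0],"hand":0},
])

```text
time: 28.75
eef_pos: [0.4927, 0.0077, 0.2125]
tool_rot: [-3.094, -0.935, 0.186]
contact_force: [-0.1, 1.0, -0.7]
width: 0.0007
finger_force: 0.0
```

```bash
python3 -c "
from h import *
tgt(-93,.2,60)"
```

```text
turn [-0.072  0.225 -0.02 ] travel [-0.0535  0.0577 -0.0097] mm world [ -6.9 -19.  -12.5] q [-0.54  0.32  2.45  2.08  0.71 -1.13] t 28.75 F [-0.1  1.  -0.7]
```

```bash
python3 -c "
from h import *
tgt(-62,.16,60)"
```

```text
turn [-0.072  0.225 -0.02 ] travel [-0.1173  0.0577  0.1465] mm world [ 23.5 -12.9 -52.5] q [-0.54  0.32  2.45  2.08  0.71 -1.13] t 28.75 F [-0.1  1.  -0.7]
```

Request:
send_rows([
  {"turn":[-0.024,0.075,-0.007],"travel":[0,0,0],"hand":0},
  {"turn":[-0.024,0.075,-0.007],"travel":[0,0,0],"hand":0},
  {"turn":[-0.024,0.075,-0.007],"travel":[0,0,0],"hand":0},
  {"turn":[0,0,0],"travel":[-0.039,0.019,0.048],"hand":0},
  {"turn":[0,0,0],"travel":[-0.039,0.019,0.048],"hand":0},
  {"turn":[0,0,0],"travel":[-0.039,0.019,0.048],"hand":0},
  {"turn":[0,0,0],"travel":[0,0,0],"hand":0},
  {"turn":[0,0,0],"travel":[0,0,0],"hand":0},
])

```text
time: 29.55
eef_pos: [0.5145, -0.0045, 0.1589]
tool_rot: [-3.134, -1.042, 0.193]
contact_force: [0.7, -0.0, -0.3]
width: 0.0004
finger_force: 0.0
```

```bash
python3 -c "
from h import *
tgt(-62,.16,60);tgt(-60,.066,60)"
```

```text
turn [-0.006  0.01  -0.006] travel [0.0058 0.0038 0.0026] mm world [ 1.7 -0.8  1.1] q [-0.56  0.76  2.59  2.44  1.19 -1.72] t 29.55 F [ 0.7 -0.  -0.3]
turn [-0.006  0.01  -0.006] travel [-0.2622  0.0038  0.165 ] mm world [  3.7  -0.4 -92.9] q [-0.56  0.76  2.59  2.44  1.19 -1.72] t 29.55 F [ 0.7 -0.  -0.3]
```

Request:
send_rows([
  {"turn":[0,0,0],"travel":[-0.044,0.001,0.0275],"hand":0},
  {"turn":[0,0,0],"travel":[-0.044,0.001,0.0275],"hand":0},
  {"turn":[0,0,0],"travel":[-0.044,0.001,0.0275],"hand":0},
  {"turn":[-0.006,0.01,-0.006],"travel":[0,0,0],"hand":0},
  {"turn":[0,0,0],"travel":[0,0,0],"hand":0},
])

```text
time: 30.05
eef_pos: [0.5157, -0.0051, 0.1124]
tool_rot: [3.141, -1.047, 0.199]
contact_force: [0.2, -0.2, 0.5]
width: 0.0005
finger_force: 0.0
```

```bash
python3 -c "
from h import *
tgt(-60,.066,60)"
```

```text
turn [0.002 0.001 0.   ] travel [-0.1296  0.0008  0.0846] mm world [  2.5   0.3 -46.4] q [-0.56  1.03  2.63  2.5   1.45 -1.93] t 30.05 F [ 0.2 -0.2  0.5]
```

Request:
send_rows([
  {"turn":[0,0,0],"travel":[-0.032,0,0.0445],"hand":0},
  {"turn":[0,0,0],"travel":[-0.032,0,0.0445],"hand":0},
  {"turn":[0,0,0],"travel":[0,0,0],"hand":0},
  {"turn":[0,0,0],"travel":[0,0,0],"hand":0},
])

```text
time: 30.45
eef_pos: [0.529, -0.0027, 0.0829]
tool_rot: [3.138, -1.047, 0.201]
contact_force: [-0.4, 0.7, 0.7]
width: 0.0003
finger_force: 0.0
```

```bash
python3 -c "
from h import *
tgt(-35,.052,60)"
```

```text
turn [0.002 0.    0.002] travel [-0.0658 -0.0001  0.0919] mm world [ 13.7   2.8 -30.9] q [-0.52  1.11  2.59  2.53  1.49 -1.93] t 30.45 F [-0.4  0.7  0.7]
```

Elbow is easing. Continuing.

Request:
send_rows([
  {"turn":[0,0,0],"travel":[-0.033,0,0.046],"hand":0},
  {"turn":[0,0,0],"travel":[-0.033,0,0.046],"hand":0},
  {"turn":[0,0,0],"travel":[0,0,0],"hand":0},
  {"turn":[0,0,0],"travel":[0,0,0],"hand":0},
])

```text
time: 30.85
eef_pos: [0.5426, -0.0001, 0.0508]
tool_rot: [3.139, -1.046, 0.201]
contact_force: [-0.2, -0.2, -0.1]
width: 0.0002
finger_force: 0.0
```

```bash
python3 -c "
from h import *
tgt(-35,.052,60);bar(33,10)
import look
B=np.array([.577,.007,.07]);u=np.array([-np.sin(.199),np.cos(.199),0])*.028
look.look('pics/bar.png',[(np.array([B-u,B+u]),(0,255,0))],((280,200,100,75),(270,200,110,90)))"
```

```text
turn [0.002 0.003 0.002] travel [ 0.0038 -0.0006 -0.0015] mm world [0.1 0.2 1.2] q [-0.48  1.17  2.54  2.57  1.51 -1.92] t 30.85 F [-0.2 -0.2 -0.1]
v mm [ 1.2 -0.2 30.8] scaled [ 0.004 -0.001  0.103]
axes x [0.491 0.1   0.865] z [ 0.849  0.17  -0.501] pos [ 5.426e-01 -1.000e-04  5.080e-02] q [-0.48  1.17  2.54  2.57  1.51 -1.92] 30.85 [-0.2 -0.2 -0.1]
```

View pics/bar.png

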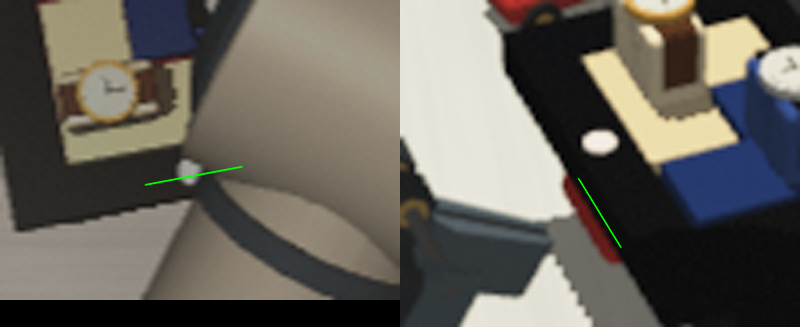

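The red bar shows at (568–620,180–260) in the right crop, directly under my predicted axis. The shut fingers' tip at (550,235) is in front of it and lower, so I'll slide in.

Request:
send_rows([
  {"turn":[0,0,0],"travel":[0,0,0.035],"hand":0},
  {"turn":[0,0,0],"travel":[0,0,0.035],"hand":0},
  {"turn":[0,0,0],"travel":[0,0,0.033],"hand":0},
  {"turn":[0,0,0],"travel":[0,0,0],"hand":0},
  {"turn":[0,0,0],"travel":[0,0,0],"hand":0},
])

```text
time: 31.45
eef_pos: [0.5688, 0.005, 0.0353]
tool_rot: [3.138, -1.046, 0.202]
contact_force: [0.0, -0.1, 0.4]
width: 0.0005
finger_force: 0.0
```

```bash
python3 -c "
from h import *
bar(33,10)"
```

```text
v mm [ 1.2 -0.3 -0.1] scaled [ 0.004 -0.001 -0.   ]
axes x [0.491 0.1   0.866] z [ 0.849  0.17  -0.501] pos [0.5688 0.005  0.0353] q [-0.42  1.14  2.45  2.61  1.43 -1.83] 31.45 [ 0.  -0.1  0.4]
```

Request:
send_rows([
  {"turn":[0,0,0],"travel":[0.0058,0,-0.0033],"hand":0},
  {"turn":[0,0,0],"travel":[0.0058,0,-0.0033],"hand":0},
  {"turn":[0,0,0],"travel":[0.0058,0,-0.0033],"hand":0},
  {"turn":[0,0,0],"travel":[0.0058,0,-0.0033],"hand":0},
  {"turn":[0,0,0],"travel":[0.0058,0,-0.0033],"hand":0},
  {"turn":[0,0,0],"travel":[0,0,0],"hand":0},
])

```text
time: 32.05
eef_pos: [0.5689, 0.0048, 0.0451]
tool_rot: [3.138, -1.046, 0.201]
contact_force: [-1.7, -0.2, -1.7]
width: 0.0005
finger_force: 0.9
```

Request:
send_rows([
  {"turn":[0,0,0],"travel":[0.0058,0,-0.0033],"hand":0},
  {"turn":[0,0,0],"travel":[0.0058,0,-0.0033],"hand":0},
  {"turn":[0,0,0],"travel":[0,0,0],"hand":0},
])

```text
time: 32.35
eef_pos: [0.569, 0.0048, 0.0491]
tool_rot: [3.138, -1.046, 0.2]
contact_force: [-2.2, -0.3, -1.4]
width: 0.0005
finger_force: 1.4
```

Request:
send_rows([
  {"turn":[0,0,0],"travel":[0.0058,0,-0.0033],"hand":0},
  {"turn":[0,0,0],"travel":[0.0029,0,-0.0017],"hand":0},
  {"turn":[0,0,0],"travel":[0,0,0],"hand":0},
])

```text
time: 32.65
eef_pos: [0.5691, 0.0049, 0.0521]
tool_rot: [3.138, -1.046, 0.201]
contact_force: [-3.1, -1.4, -2.2]
width: 0.0001
finger_force: 1.5
```

Request:
send_rows([
  {"turn":[0,0,0],"travel":[0.0029,0,-0.0017],"hand":0},
  {"turn":[0,0,0],"travel":[0.0029,0,-0.0017],"hand":0},
  {"turn":[0,0,0],"travel":[0,0,0],"hand":0},
])

```text
time: 32.95
eef_pos: [0.569, 0.0049, 0.0541]
tool_rot: [3.138, -1.046, 0.201]
contact_force: [-3.1, -1.6, -2.0]
width: 0.0006
finger_force: 1.8
```

Request:
send_rows([
  {"turn":[0,0,0],"travel":[0.0029,0,-0.0017],"hand":0},
  {"turn":[0,0,0],"travel":[0.0029,0,-0.0017],"hand":0},
  {"turn":[0,0,0],"travel":[0,0,0],"hand":0},
])

```text
time: 33.25
eef_pos: [0.5687, 0.0048, 0.0548]
tool_rot: [3.139, -1.043, 0.2]
contact_force: [2.1, -0.4, -24.8]
width: 0.0004
finger_force: 10.3
```

Request:
send_rows([
  {"turn":[0,0,0],"travel":[0.0029,0,-0.0017],"hand":0},
  {"turn":[0,0,0],"travel":[0,0,0],"hand":0},
  {"turn":[0,0,0],"travel":[0,0,0],"hand":0},
])

```text
time: 33.55
eef_pos: [0.5682, 0.0048, 0.0553]
tool_rot: [3.14, -1.042, 0.199]
contact_force: [-0.2, -2.0, -29.0]
width: 0.0005
finger_force: 13.0
```

Request:
send_rows([
  {"turn":[0,0,0],"travel":[-0.01,0,0.006],"hand":0},
  {"turn":[0,0,0],"travel":[-0.013,0,0.007],"hand":0},
  {"turn":[0,0,0],"travel":[0,0,0],"hand":0},
  {"turn":[0,0,0],"travel":[0,0,-0.05],"hand":0},
  {"turn":[0,0,0],"travel":[0,0,-0.05],"hand":0},
  {"turn":[0,0,0],"travel":[0.035,0,-0.045],"hand":0},
  {"turn":[0,0,0],"travel":[0.035,0,-0.045],"hand":0},
  {"turn":[0,0,0],"travel":[0,0,0],"hand":0},
  {"turn":[0,0,0],"travel":[0,0,0],"hand":0},
])

```text
time: 34.45
eef_pos: [0.5315, -0.003, 0.0962]
tool_rot: [3.136, -1.048, 0.202]
contact_force: [-0.3, 0.1, -0.9]
width: 0.0008
finger_force: 0.0
```

```bash
python3 - <<'E'
from h import *
s=manip.read_state();print(s["eef_pos"].round(3),s["contact_force"].round(1),s["dq"].round(3),s["qpos"].round(2))
t=manip.grab_frame("side")[:,:,::-1].astype(int);o=cv2.imread("pics/side0.png").astype(int)
red=lambda i:((i[:,:,2]>2*i[:,:,1])&(i[:,:,2]>50))[235:290,310:345]
for i in(o,t):
    m=red(i);y,x=np.nonzero(m);print("bar px",m.sum(),(y.min()+235,y.max()+235,x.min()+310,x.max()+310) if m.any() else 0)
d=np.abs(t-o).sum(2)>60
for n,(x0,x1,y0,y1) in dict(car=(290,300,175,210),cup=(230,310,395,465),glasses=(200,260,280,335)).items(): print(n,d[y0:y1,x0:x1].mean().round(3))
E
```

```text
[ 0.531 -0.003  0.096] [-0.3  0.1 -0.9] [ 0.009  0.018 -0.013  0.004 -0.004 -0.003] [-0.51  1.04  2.58  2.53  1.43 -1.88]
bar px 206 (np.int64(235), np.int64(271), np.int64(315), np.int64(344))
bar px 13 (np.int64(248), np.int64(265), np.int64(316), np.int64(326))
car 0.811
cup 0.894
glasses 0.704
```

```bash
python3 - <<'E'
from h import *
for n,objs in dict(side=dict(car=(288,345,172,212),cup=(230,310,395,465),glasses=(200,262,278,335),bar=(312,332,240,275)),top=dict(car=(190,232,205,258),cup=(438,482,282,330),glasses=(316,370,295,345))).items():
    t=np.ascontiguousarray(manip.grab_frame(n)[:,:,::-1]);o=cv2.imread(f"pics/{n}0.png")
    for k,(a,b,c,d) in objs.items():
        r=cv2.matchTemplate(t[c-10:d+10,a-10:b+10],o[c:d,a:b],cv2.TM_CCOEFF_NORMED);_,v,_,p=cv2.minMaxLoc(r);print(n,k,round(v,2),p[0]-10,p[1]-10)
E
```

```text
side car 0.86 0 0
side cup 0.28 0 0
side glasses 0.5 0 0
side bar 0.9 0 0
top car 1.0 0 0
top cup 0.15 -10 -6
top glasses 0.19 10 10
```

Request:
send_rows([
  {"turn":[0,0,0],"travel":[0.07,0,-0.04],"hand":0},
  {"turn":[0,0,0],"travel":[0.08,0,-0.05],"hand":0},
  {"turn":[0,0,0],"travel":[0.08,0.0,-0.05],"hand":0},
  {"turn":[0,0,0],"travel":[0.08,0,-0.05],"hand":0},
  {"turn":[0,0,0],"travel":[0,0,0],"hand":0},
  {"turn":[0,0,0],"travel":[0,0,0],"hand":0},
])

```text
time: 35.2
eef_pos: [0.5291, -0.0027, 0.2011]
tool_rot: [3.136, -1.049, 0.204]
contact_force: [0.2, -0.2, -0.4]
width: 0.0002
finger_force: 0.0
```

```bash
python3 - <<'E'
from h import *
print(manip.read_state()["qpos"].round(2))
for n,objs in dict(side=dict(car=(288,345,172,212),cup=(230,310,395,465),glasses=(200,262,278,335)),top=dict(car=(190,232,205,258),cup=(438,482,282,330),glasses=(316,370,295,345))).items():
    t=np.ascontiguousarray(manip.grab_frame(n)[:,:,::-1]);o=cv2.imread(f"pics/{n}0.png")
    for k,(a,b,c,d) in objs.items():
        r=cv2.matchTemplate(t[c-10:d+10,a-10:b+10],o[c:d,a:b],cv2.TM_CCOEFF_NORMED);_,v,_,p=cv2.minMaxLoc(r);print(n,k,round(v,2),p[0]-10,p[1]-10)
    if n=="side":
        for i in(o,t):
            i=i.astype(int)[244:275,312:332];print("bar",((i[:,:,2]>2*i[:,:,1])&(i[:,:,2]>50)).sum())
E
```

```text
[-0.52  0.53  2.49  2.37  0.96 -1.47]
side car 0.73 0 0
side cup 0.77 0 0
side glasses 0.72 0 0
bar 79
bar 10
top car 1.0 0 0
top cup 0.67 0 0
top glasses 0.36 -1 2
```

The bystanders are unmoved: every match that isn't blocked by the arm is at offset 0. The bar has risen out of view behind the lip and met its hard stop. I'll hand in.

```bash
python3 -c "
from cell import manip
print(manip.close_job())"
```

```text
the job is handed in; nothing more can be done
None
```

The job is handed in: both inserts lie flat and nested in the recess, the switch bar was pressed up to its hard stop, and the car, cup and opera glasses show no sign of having moved, though the arm partly hid the glasses from the top camera in the last check.

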